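Unfasten the hasp and open the specimen cabinet

ROBOT

A 6-joint arm with a two-finger parallel gripper is mounted at the origin on a cart in front of the work surface, level with it; the furniture and walls round the work are solid. World frame = base frame: x ahead of the robot, y to its left, z up, the work surface at z = 0. Lengths are in m, angles in rad, forces in N, time in s.
With the tool pointing down it reaches from about 0.35 to 0.775 m from the base axis. Payload 7.3 kg.
Tool frame: the origin (TCP) lies at the very end of the fingers, on their centre line; the grasp point (between the pads) lies 19 mm behind it (robot.tcp_to_grasp is the distance from the TCP to the grasp point, in m); x points along the fingers, y is the direction in which the jaws open and shut, and the axes are right-handed (so a half turn about x gives the same grasp; the last joint's range is limited). The gripper opens to 92 mm and grips with 3 to 60 N. Pads are 19 mm wide; open, the fingers measure 130 mm over their backs; the gripper's body (75 mm by 190 mm) begins 47 mm behind the grasp point.
Start: joints at [1.089, 0.342, 1.524, -0, 1.275, -0.146], TCP at [0.173, 0.496, 0.227] pointing down, gripper open.
Joint ranges: [-2.53, 2.53], [-0.77, 2.02], [0.04, 2.7], [-1, 4.14], [0.28, 2.66], [-3.11, 3.11]. Speed limits (rad/s): [2.57, 2.57, 3.14, 3.14, 3.14, 3.14].

INTERFACE

Orientations are given as [roll, pitch, yaw] about the fixed x, y, z axes, in that order (R = Rz(yaw) Ry(pitch) Rx(roll)).
In Python, from cell import robot gives the robot as it stands.
- The arm moves only by the tool move_arm, never from a script. Its argument "increments" is a list of rows, each a list of 4 numbers: the shift along the tool's x, y, z normalised to -1 to 1, where 1 is 40 cm, then the turn about the tool's x normalised to -1 to 1, where 1 is 60 degrees. In form: [[dx, dy, dz, twist], ...]. A call has 1 to 5 rows; each row is the pose to reach, as a shift and turn from the pose commanded when the call began, along the tool's axes at that moment; what a row does not reach only later rows make up. A row lasts 1/8 s, in which the tool goes at most 62.5 mm and 10.7 degrees, less where a joint would pass 70% of its speed; a pose out of reach is approached as far as the arm can. A call with a number of a shift or a turn outside -1 to 1 is refused whole. A call with a gripper value outside its range is refused whole. "gripper" is the closure, from 0 (fully open) to 1 (shut), set as the call begins (left out, the last holds). The fingers move at their own pace and stop on an object; "squeeze" is the grip in N (left out, the last holds). Time passes only in rows, so rows that repeat a pose let the fingers close. It gives the time, the measured TCP pose, the force and the opening at its end, in the units of the state.
- robot.observe(): the state, without advancing time (a new reading comes with each control period).
- robot.read_camera(name): name is "side" or "top" or "wrist"; returns the picture (420x560x3 uint8, red, green, blue); there is no depth.
- robot.camera_params(name): a dict with "fx", "fy", "cx", "cy" (pixels), "R" (3x3) and "t" (3): a world point X has camera coordinates R X + t; the wrist camera has in their place "tool_from_camera" (4x4, takes a point from camera to tool coordinates, whose origin is the TCP and whose axes are the tool frame's). Camera axes: x right, y down, z forward; pixel columns grow to the right and rows downward; lengths in m; the calibration is good to about 2 mm. A picture is of the moment at which its call begins: read the wrist's pose just before it. camera_params takes no time and is no camera call.
- robot.hand_in(): hands the job in, once; it reports no verdict.
The state is a dict: "time": time; "qpos": joint angles; "qvel": joint speeds; "joint_efforts": joint torques, N m; "tool_pos": TCP position; "tool_rot": TCP orientation; "contact_force": force on the tool from outside, world axes, zero at the start; "torque": the same for the moment, N m; "opening": finger opening in m.
Only numpy, scipy, OpenCV 4.12 (cv2) and the standard library are available. Lean on these libraries where they do the work, as an engineer would, in place of code of your own. Each camera call takes 0.05 s, during which the arm holds its last target.

TASK

Open the right half of the small specimen cabinet: swing its steel hasp up off the staple and right over until it lies back on the cabinet's top, then slide the right-hand door to the left, fully open to its stop, behind the left-hand door. Leave the left-hand door shut, and do not knock the wash bottle over or push the padlock about.

Things in the scene. Friction and masses are not known exactly. Their poses are not given: they have to be found in the camera images.
- cabinet: Bench-top cabinet of light wood, 140 deep (x) x 360 wide (y) x 240 mm high, fixed to the bench, yawed up to 0.2 rad. Origin: centre of its underside; own -x points out of its front, +y to the left seen from the front. Clear sliding doors just behind its front plane (x = -70 mm): the left in the front track (outer face x = -66), the right in the rear one (x = -54). Nothing stands on top.
- hasp (a joint): Hinge of the hasp leaf, rad: 0 = hanging down over the staple (fastened); grows as it swings out to the robot and up; 1.57 = level, 3.14 = upright, 4.55 = its stop, lying back on the cabinet's top. Loose: let go below 2.9 it falls back, beyond 3.4 it falls over on to the top. The leaf (110 g, 42 mm wide) has a slot 14 mm wide, so while it hangs over the staple the door cannot slide.
- hasp_curl (a point): Centre of the leaf's curled lower end, its finger grip: a steel roll 14 mm in diameter, 44 mm long along cabinet y. Fastened it lies at cabinet (-93, -145, 154) mm, 86 mm below the top edge, so come with the hand tilted 30 to 40 degrees from the robot's side. Pinched by its ends, jaws closing along cabinet y, it turns between the jaws: the hand need not turn while the leaf swings.
- hasp_hinge (a point): Middle of the hasp's hinge axis, which runs along cabinet y at the front edge of the top: cabinet (-80, -145, 246) mm. The curl's centre lies 92 mm along the leaf from the axis and 13 mm off the leaf's plane on its outer side, so it swings at a radius of 93 mm.
- staple (a point): Centre of the staple, an upright steel loop of 6 mm wire on a block on the right-hand door, through the leaf's slot: cabinet y -145, height 194 mm, 26 mm tall, standing out to cabinet x = -101 mm. It moves with the door.
- right_door (a joint): Slide of the right-hand door, m: 0 = shut, 0.124 = fully open at its stop, behind the left-hand door; grows to cabinet +y (left). Drags with about 1.5 N and stays where it is left.
- door_bar (a point): Centre of the right-hand door's upright steel pull bar: 12 mm in diameter, 80 mm long (heights 35 to 115 mm), its axis 50 mm before the door's face on two posts 31 mm above and below this point. Shut: cabinet (-104, -145, 75) mm, straight below the staple, which a hand coming straight down would strike: tilt it 30 to 40 degrees. Jaws close along cabinet y.
- left_door (a joint): Slide of the left-hand door, m: 0 = shut (at the left end); grows to the right. Drags with about 4 N. To be left shut.
- wash_bottle: White squeeze bottle with red cap and spout, 68x106 mm, 177 mm high, standing on the bench to the left of the cabinet; origin at the centre of its base, z up.
- padlock: Brass padlock, shackle open, lying on the bench in front of the cabinet: body 34x42 mm, 16 mm thick, 70 mm long with the shackle; origin under the centre of the brass body.

How it is judged:
By the outcome, as a careful person would: the job done as asked, in the order asked, and still so for the second after the job is handed in, with the robot touching nothing.
It also fails if it takes over 54 s, if anything falls off the work surface, if the arm or the gripper's body presses on something with over 40 N, if the wrist force passes 120 N, or if a joint passes its speed limit or range.

## Working session

There is one attempt and no reset: what is moved stays moved. The work goes in short steps, Python scripts to look and compute and a tool call to move; the robot and the scene stay as the last step left them, time stands still between calls to the robot, and variables do not carry over. Pictures are saved under pics/ and viewed, and the job is handed in when it is done.

Besides the shell and the picture viewer there is one more tool, called as name(argument=value, ...), one argument or row to a line, values as JSON. move_arm: Moves the arm, as the interface text tells. Its arguments: {"type":"object","properties":{"increments":{"type":"array","items":{"type":"array","items":{"type":"number"}}},"gripper":{"type":"number"},"squeeze":{"type":"number"}},"required":["increments"]}

```bash
ls; mkdir -p pics
python3 - <<'E'
from cell import robot
import cv2
s=robot.observe();print(s)
for n in("side","top","wrist"):
    p=robot.camera_params(n);print(n,p)
    cv2.imwrite(f"pics/{n}0.png",robot.read_camera(n)[:,:,::-1])
E
```

```text
pics
{'time': 0.0, 'qpos': array([ 1.08902765e+00,  3.42714511e-01,  1.52502530e+00, -2.83901459e-05,
        1.27537175e+00, -1.45974902e-01]), 'qvel': array([-2.53276964e-04,  3.33783605e-04,  1.02604502e-03, -1.94430424e-04,
       -1.28887511e-03, -8.85812228e-05]), 'joint_efforts': array([ 1.87548071e-04, -4.31235588e+01, -2.44223589e+01,  7.17162900e-02,
        5.60202822e-02, -9.17131229e-05]), 'tool_pos': array([0.17278278, 0.49532494, 0.22604632]), 'tool_rot': array([-1.69889998,  1.56927718, -2.03468547]), 'contact_force': array([ 0.35949987,  0.44021277, -0.05925716]), 'torque': array([-0.04474818, -0.03590014,  0.01182944]), 'opening': 0.09212294666929512}
side {'fx': 422.0831209989795, 'fy': 422.0831209989795, 'cx': 279.83889693530733, 'cy': 206.33072525659784, 'R': array([[ 0.57867602, -0.8153057 , -0.02026523],
       [-0.57726974, -0.39192066, -0.71635037],
       [ 0.57610218,  0.42623328, -0.69744639]]), 't': array([-0.11834147,  0.50293909,  0.76471678])}
top {'fx': 389.6152911012, 'fy': 389.6152911012, 'cx': 277.5074654357409, 'cy': 214.11373226122294, 'R': array([[ 0.28870385, -0.95739732, -0.00636049],
       [-0.76459956, -0.22655702, -0.60337337],
       [ 0.57622704,  0.17905945, -0.79743346]]), 't': array([0.04285689, 0.55796546, 0.73168789])}
wrist {'fx': 322.0891754223532, 'fy': 322.0891754223532, 'cx': 280.3369102796406, 'cy': 213.3404032039341, 'tool_from_camera': array([[-4.54600709e-05, -2.85527146e-01,  9.58370621e-01,
        -1.58458663e-01],
       [ 9.99999407e-01, -1.05577618e-03, -2.67112440e-04,
        -1.04501166e-03],
       [ 1.08809273e-03,  9.58370040e-01,  2.85527024e-01,
        -7.78391353e-02],
       [ 0.00000000e+00,  0.00000000e+00,  0.00000000e+00,
         1.00000000e+00]])}
```

View pics/side0.png

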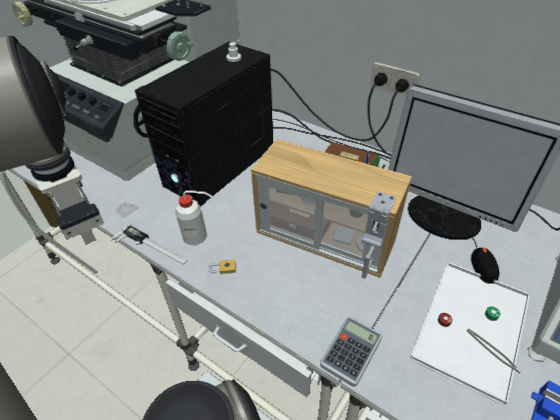

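View pics/top0.png

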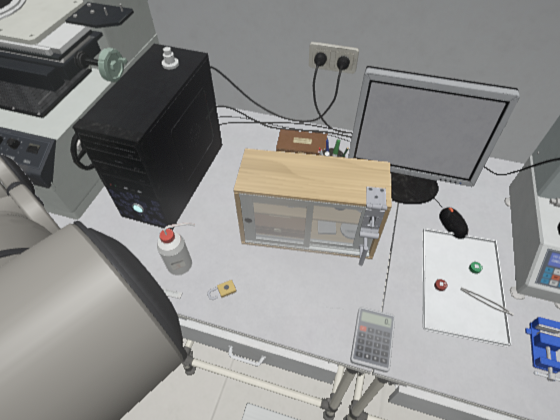

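View pics/wrist0.png

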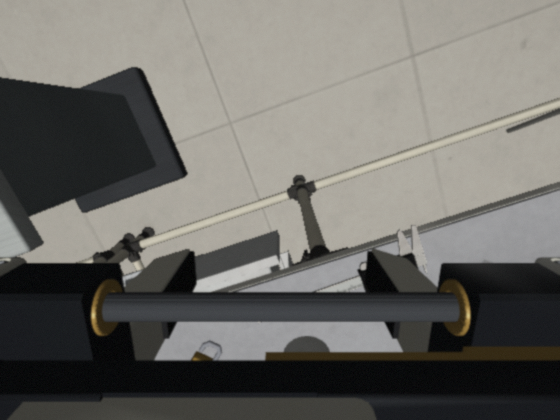

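The side and top views both show the cabinet clearly, around px (250–410, 145–275) in side and (235–390, 150–265) in top. I'll enlarge those areas.

Run:
```python
import cv2
a=cv2.imread("pics/side0.png")[130:290,235:435];cv2.imwrite("pics/s1.png",cv2.resize(a,None,fx=4,fy=4,interpolation=cv2.INTER_CUBIC)[:600])
cv2.imwrite("pics/s1.png",cv2.resize(a,(750,600),interpolation=cv2.INTER_CUBIC))
a=cv2.imread("pics/top0.png")[130:280,220:420];cv2.imwrite("pics/t1.png",cv2.resize(a,(800,600),interpolation=cv2.INTER_CUBIC))
```

```text
(no output)
```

View pics/s1.png

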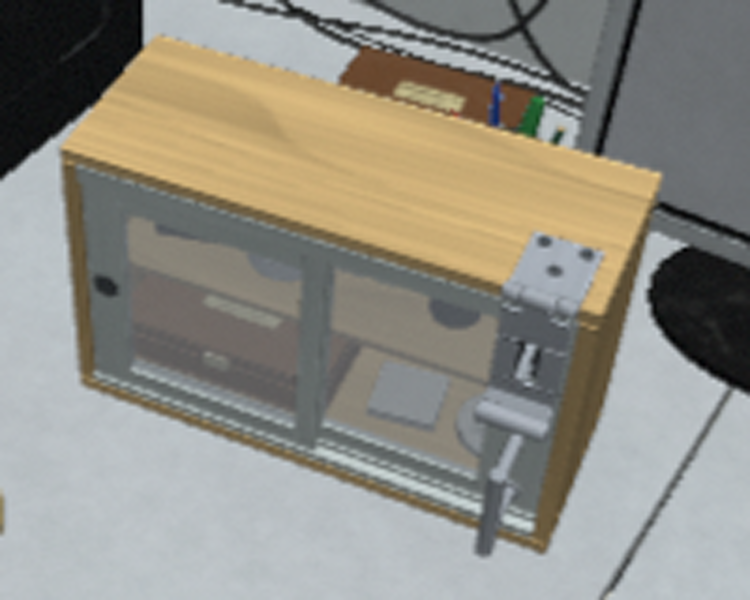

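View pics/t1.png

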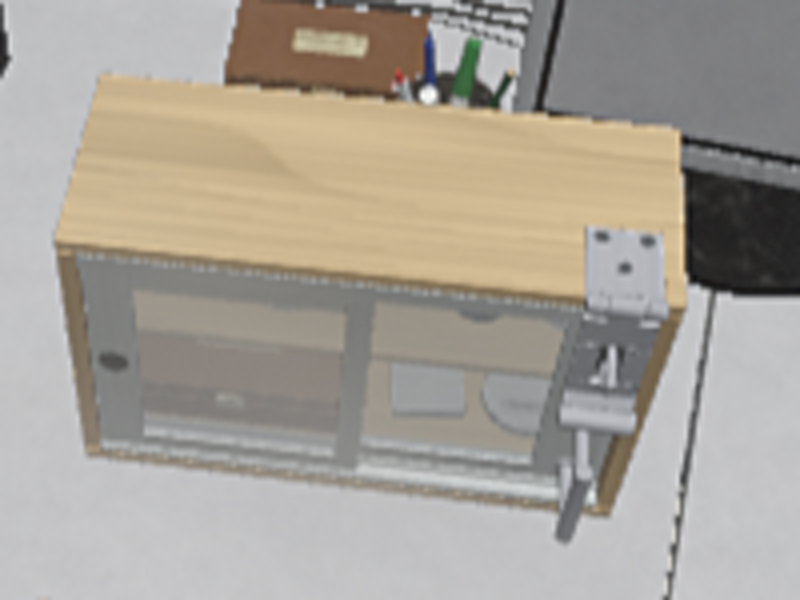

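```bash
cat > h.py <<'E'
import numpy as np
from scipy.spatial.transform import Rotation as Ro
from scipy.optimize import least_squares
def proj(P,X):
    c=np.asarray(X)@np.array(P['R']).T+P['t']; return np.c_[P['fx']*c[:,0]/c[:,2]+P['cx'],P['fy']*c[:,1]/c[:,2]+P['cy']]
E
python3 - <<'E'
from h import *
from cell import robot
S,T=robot.camera_params("side"),robot.camera_params("top")
M=np.array([[-70,180,240],[70,180,240],[70,-180,240],[-70,-180,240],[-70,180,0],[-70,-180,0],[-93,-145,154]])/1e3
s=np.array([[63,151],[160,37],[661,175],[600,320],[85,383],[545,550],[513,417]]);s=(s+.5)/3.75-.5+[235,130]
t=np.array([[56,242],[100,76],[682,128],[684,308],[88,456],[606,514],[598,411]]);t=(t+.5)/4-.5+[220,130]
def W(p): return M@Ro.from_euler('z',p[2]).as_matrix().T+[p[0],p[1],0]
def f(p): return np.r_[(proj(S,W(p))-s).ravel(),(proj(T,W(p))-t).ravel()]
r=least_squares(f,[.7,0,0],loss='soft_l1');print(r.x);print(f(r.x).reshape(2,-1,2).round(1))
for w in(0,1):
    g=lambda p:f(p).reshape(2,-1)[w]
    print(least_squares(g,r.x).x)
p=r.x
def C(x,y,z): return Ro.from_euler('z',p[2]).apply([x,y,z])+[p[0],p[1],0]
for n,q in dict(curl=(-.093,-.145,.154),hinge=(-.08,-.145,.246),bar=(-.104,-.145,.075)).items(): print(n,C(*q).round(4))
# bottle & padlock approx on bench
def ray(P,u,v,z):
    R=np.array(P['R']);d=R.T@[(u-P['cx'])/P['fx'],(v-P['cy'])/P['fy'],1];o=-R.T@P['t'];return o+d*(z-o[2])/d[2]
print('padlock',ray(S,228,267,.01),ray(T,227,289,.01),'bottlecap',ray(S,185,200,.165),ray(T,167,233,.165))
E
```

```text
[0.62143779 0.1412987  0.14927947]
[[[-0.6 -1.8]
  [-0.4 -1.5]
  [ 1.3 -0.7]
  [ 1.2 -1.6]
  [-0.7  2.2]
  [-0.3  3.3]
  [ 0.1  0.7]]

 [[-0.7 -1.4]
  [ 0.1 -1.6]
  [-0.3 -0.7]
  [ 1.  -1. ]
  [-0.3  1.3]
  [ 0.4  2.4]
  [-0.4  1.7]]]
[0.62210946 0.14205231 0.14894495]
[0.6217815  0.14148551 0.15596419]
curl [ 0.551  -0.0159  0.154 ]
hinge [ 0.5639 -0.014   0.246 ]
bar [ 0.5402 -0.0176  0.075 ]
padlock [0.3843782 0.2937865 0.01     ] [0.38353608 0.29543322 0.01      ] bottlecap [0.40238087 0.42974774 0.165     ] [0.41139504 0.43902732 0.165     ]
```

Run:
```python
from h import *
import cv2
from cell import robot
S,T=robot.camera_params("side"),robot.camera_params("top")
p=[.6217,.1415,.15]
def C(q): return Ro.from_euler('z',p[2]).apply(np.array(q)/1e3)+[p[0],p[1],0]
def bx(x0,x1,y0,y1,z0,z1):
    v=[[x,y,z] for x in(x0,x1) for y in(y0,y1) for z in(z0,z1)]
    return [(v[i],v[j]) for i in range(8) for j in range(i) if sum(a!=b for a,b in zip(v[i],v[j]))==1]
L=bx(-70,70,-180,180,0,240)+[([-93,-167,154],[-93,-123,154]),([-104,-145,35],[-104,-145,115]),([-80,-166,246],[-80,-124,246]),([-101,-145,181],[-101,-145,207])]
for P,n,o,sz,sc in((S,'side',(235,130),(200,160),3.75),(T,'top',(220,130),(200,150),4)):
    a=cv2.imread(f"pics/{n}0.png")[o[1]:o[1]+sz[1],o[0]:o[0]+sz[0]];a=cv2.resize(a,None,fx=sc,fy=sc,interpolation=cv2.INTER_CUBIC)
    for u,v in L:
        q=(proj(P,[C(u),C(v)])-o+.5)*sc-.5
        cv2.line(a,*[tuple(int(round(k)) for k in z) for z in q],(0,0,255),1)
    cv2.imwrite(f"pics/ov_{n}.png",a)
```

```text
(no output)
```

View pics/ov_side.png

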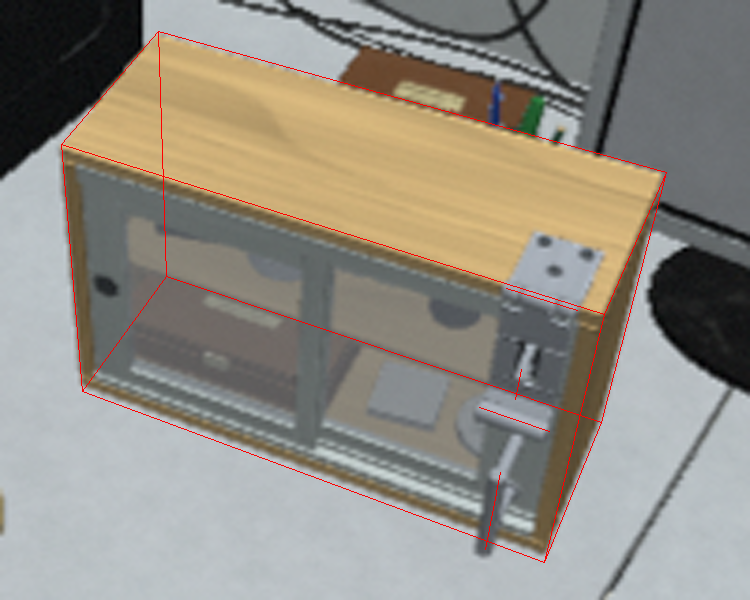

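View pics/ov_top.png

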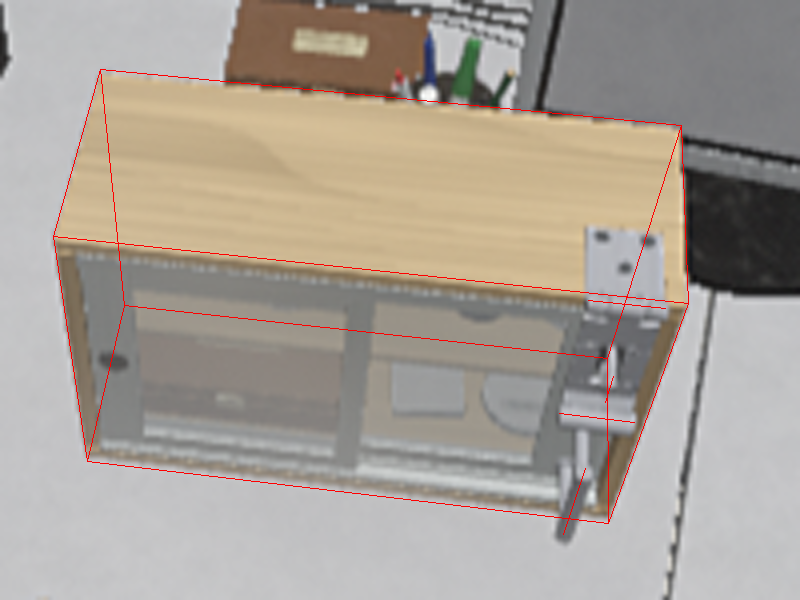

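The overlay agrees with hinge, curl and bar to about 1–2 px (≈3 mm). The moves only offer a twist about the tool's x, so I need to see how a tilt can be had. First I'll check the tool axes and build a rough kinematic model.

```bash
ls -la / .
python3 - <<'E'
from h import *
from cell import robot
s=robot.observe()
print(Ro.from_euler('xyz',s['tool_rot']).as_matrix().round(3), s['time'])
print([a for a in dir(robot) if a[0]!='_'])
print(robot.tcp_to_grasp)
E
```

```text
/:
total 100
drwxr-xr-x  23 root  root   4096 Dec  6 22:21 .
drwxr-xr-x  23 root  root   4096 Dec  6 22:21 ..
drwxr-xr-x   2 root  root   4096 Dec  6 22:21 bin
-rw-r--r--   1 root  root    512 Dec  6 22:21 container_info.json
drwxr-xr-x   6 root  root   2200 Dec  6 22:21 dev
drwxr-xr-x   3 root  root   4096 Dec  6 22:21 etc
drwxr-xr-x   4 root  root   4096 Jan  1  1980 home
drwxr-xr-x   2 root  root   4096 Jan  1  1980 lib
drwxr-xr-x   2 root  root   4096 Jan  1  1980 lib64
drwxr-xr-x   2 root  root   4096 Jan  1  1980 libexec
drwx------   2 root  root  12288 Jan  1  1970 lost+found
drwxr-xr-x   3 root  root   4096 Dec  6 22:21 mnt
drwxr-xr-x   3 root  root   4096 Jan  1  1970 nix
drwxr-xr-x   2 root  root   4096 Dec  6 22:21 old_root
drwxr-xr-x   7 root  root   4096 Dec  6 22:21 opt
dr-xr-xr-x 100 root  root      0 Dec  5 23:20 proc
drwx------   2 root  root   4096 Dec  6 22:21 root
drwxr-xr-x   3 root  root   4096 Dec  6 22:21 run
drwxr-xr-x   4 root  root   4096 Jan  1  1980 share
dr-xr-xr-x  12 root  root      0 Dec  5 23:20 sys
drwxrwxrwt   5 root  root   4096 Dec  6 22:22 tmp
drwxr-xr-x   4 root  root   4096 Dec  6 22:21 usr
drwxr-xr-x   3 root  root   4096 Jan  1  1980 var
drwxr-xr-x   3 agent agent  4096 Dec  6 22:23 workdir

.:
total 16
drwxr-xr-x  3 agent agent 4096 Dec  6 22:23 .
drwxr-xr-x 23 root  root  4096 Dec  6 22:21 ..
-rw-r--r--  1 agent agent  247 Dec  6 22:23 h.py
drwxr-xr-x  2 agent agent 4096 Dec  6 22:23 pics
[[-0.001  0.33   0.944]
 [-0.001  0.944 -0.33 ]
 [-1.    -0.001 -0.   ]] 0.15
['IKError', 'camera_params', 'hand_in', 'observe', 'read_camera', 'tcp_to_grasp']
0.0188
```

move_arm(
  increments=[
    [0,0,0,0.1],
    [0,0,0,0.1],
  ],
)

```text
time: 0.4
tool_pos: [0.1729, 0.4956, 0.2265]
tool_rot: [-1.647, 1.57, -2.087]
contact_force: [0.4, -0.6, -0.4]
opening: 0.092
```

move_arm(
  increments=[
    [-0.15,0,0,0],
    [-0.3,0,0,0],
    [-0.45,0,0,0],
    [-0.6,0,0,0],
    [-0.75,0,0,0],
  ],
)

```text
time: 1.02
tool_pos: [0.1727, 0.4951, 0.5288]
tool_rot: [1.509, 1.57, 1.071]
contact_force: [0.8, 1.6, 0.3]
opening: 0.0917
```

Run:
```python
from cell import robot
s=robot.observe();print(s['qpos'].round(3),s['tool_pos'],s['tool_rot'],s['qvel'].round(2))
```

```text
[ 1.089  0.332  0.727 -0.     2.082 -0.044] [0.17268697 0.49514905 0.52882938] [1.50904203 1.57006007 1.07102109] [-0.    0.35 -1.81 -0.    1.46  0.  ]
```

move_arm(
  increments=[
    [-0.15,0,0,0],
    [-0.3,0,0,0],
    [-0.45,0,0,0],
    [-0.6,0,0,0],
    [-0.6,0,0,0],
  ],
)

```text
time: 1.65
tool_pos: [0.1453, 0.4179, 0.6768]
tool_rot: [2.638, 1.564, 2.198]
contact_force: [-0.0, 0.7, 0.0]
opening: 0.092
```

Run:
```python
from cell import robot
s=robot.observe();print(s['qpos'].round(3),s['tool_pos'],s['tool_rot'],s['qvel'].round(2))
```

```text
[ 1.058  0.445  0.036  0.013  2.658 -0.062] [0.14530444 0.41794932 0.67681177] [2.63780895 1.56413753 2.19849651] [-0.01 -0.04 -0.   -0.   -0.   -0.  ]
```

move_arm(
  increments=[
    [-0.5,0,0,0],
    [-1,0,0,0],
    [-1,0,0,0],
  ],
)

```text
time: 2.02
tool_pos: [0.1377, 0.3938, 0.7005]
tool_rot: [1.622, 1.511, 1.182]
contact_force: [0.6, -0.4, -0.4]
opening: 0.0916
```

```bash
cat > st.py <<'E'
from h import *
from cell import robot
s=robot.observe();print(s['qpos'].round(3),'t',s['time'],s['tool_pos'].round(4))
R=Ro.from_euler('xyz',s['tool_rot']).as_matrix();print(R.round(3))
E
python3 st.py
```

```text
[ 1.044  0.389  0.036  0.018  2.657 -0.071] t 2.025 [0.1377 0.3938 0.7005]
[[ 0.023  0.426  0.905]
 [ 0.055  0.903 -0.426]
 [-0.998  0.06  -0.003]]
```

The tilt does build up when I drive against the joint limits: now 3.4° forward, and it is kept. I'll move toward the cabinet's azimuth and turn the jaws, then tilt further there.

move_arm(
  increments=[
    [0.04,-0.11,0.2,-0.12],
    [0.08,-0.22,0.4,-0.24],
    [0.12,-0.34,0.6,-0.36],
    [0.16,-0.45,0.8,-0.48],
    [0.16,-0.56,0.99,-0.57],
  ],
)

```text
time: 2.65
tool_pos: [0.2952, 0.1807, 0.6491]
tool_rot: [1.038, 1.514, 1.19]
contact_force: [1.4, 0.0, 0.1]
opening: 0.0917
```

```bash
python3 st.py
```

```text
[ 0.284  0.047  0.73   0.062  2.328 -1.395] t 2.65 [0.2952 0.1807 0.6491]
[[ 0.021 -0.151  0.988]
 [ 0.053  0.987  0.15 ]
 [-0.998  0.049  0.029]]
```

move_arm(
  increments=[
    [0.02,-0.14,0.07,0],
    [0.04,-0.29,0.14,0],
    [0.06,-0.43,0.2,0],
    [0.06,-0.43,0.2,0],
  ],
)

```text
time: 3.15
tool_pos: [0.402, 0.0217, 0.6167]
tool_rot: [1.146, 1.515, 1.287]
contact_force: [-0.3, 0.3, -0.0]
opening: 0.0916
```

```bash
python3 st.py
```

```text
[-0.182  0.139  0.729  0.072  2.267 -1.847] t 3.15 [0.402  0.0217 0.6167]
[[ 0.016 -0.141  0.99 ]
 [ 0.053  0.989  0.14 ]
 [-0.998  0.051  0.023]]
```

move_arm(
  increments=[
    [0,0.13,0,0],
    [-0.15,0.24,0,0],
    [-0.3,0.24,0,0],
    [-0.45,0.24,0,0],
    [-0.6,0.24,0,0],
  ],
)

```text
time: 3.78
tool_pos: [0.3882, 0.1161, 0.7128]
tool_rot: [0.518, 1.467, 0.665]
contact_force: [1.1, 0.7, -0.0]
opening: 0.0918
```

```bash
python3 st.py
```

```text
[ 0.053  0.358  0.039  0.127  2.657 -1.549] t 3.775 [0.3882 0.1161 0.7128]
[[ 0.081 -0.149  0.986]
 [ 0.064  0.988  0.144]
 [-0.995  0.051  0.09 ]]
```

move_arm(
  increments=[
    [-1,0,0,0],
    [-1,0,0,0],
    [-1,0,0,0],
    [-1,0,0,0],
    [-1,0,0,0],
  ],
)

```text
time: 4.4
tool_pos: [0.3595, 0.1069, 0.7371]
tool_rot: [0.323, 1.407, 0.466]
contact_force: [-0.1, -0.2, -0.6]
opening: 0.092
```

```bash
python3 st.py
```

```text
[ 0.023  0.296  0.036  0.151  2.657 -1.553] t 4.4 [0.3595 0.1069 0.7371]
[[ 0.146 -0.147  0.978]
 [ 0.073  0.988  0.137]
 [-0.987  0.052  0.155]]
```

move_arm(
  increments=[
    [-1,0,0.3,0],
    [-1,0,0.3,0],
  ],
)

```text
time: 4.65
tool_pos: [0.345, 0.0964, 0.7495]
tool_rot: [0.28, 1.372, 0.424]
contact_force: [-0.1, 0.6, -0.1]
opening: 0.0917
```

```bash
python3 st.py
```

```text
[-0.02   0.261  0.036  0.183  2.657 -1.564] t 4.65 [0.345  0.0964 0.7495]
[[ 0.18  -0.148  0.973]
 [ 0.081  0.988  0.135]
 [-0.98   0.055  0.19 ]]
```

move_arm(
  increments=[
    [-1,0,0.2,0],
    [-1,0,0.2,0],
    [-1,0,0.2,0],
    [-1,0,0.2,0],
    [-1,0,0.2,0],
  ],
)

```text
time: 5.28
tool_pos: [0.3263, 0.086, 0.7639]
tool_rot: [0.237, 1.329, 0.379]
contact_force: [0.4, 0.4, 0.4]
opening: 0.0914
```

move_arm(
  increments=[
    [-1,0,0.27,0],
    [-1,0,0.27,0],
    [-1,0,0.27,0],
    [-1,0,0.27,0],
    [-1,0,0.27,0],
  ],
)

```text
time: 5.9
tool_pos: [0.3088, 0.0753, 0.7766]
tool_rot: [0.206, 1.287, 0.347]
contact_force: [0.4, 0.8, 0.3]
opening: 0.0914
```

```bash
python3 st.py
```

```text
[-0.142  0.178  0.037  0.286  2.657 -1.582] t 5.9 [0.3088 0.0753 0.7766]
[[ 0.263 -0.148  0.953]
 [ 0.095  0.987  0.127]
 [-0.96   0.057  0.274]]
```

move_arm(
  increments=[
    [-1,0.2,0.29,0],
  ],
)

```text
time: 6.02
tool_pos: [0.2958, 0.0803, 0.7832]
tool_rot: [0.209, 1.265, 0.349]
contact_force: [0.8, 0.6, -0.2]
opening: 0.0918
```

move_arm(
  increments=[
    [-1,0.2,0.32,0],
  ],
)

```text
time: 6.15
tool_pos: [0.2798, 0.0851, 0.7914]
tool_rot: [0.199, 1.237, 0.341]
contact_force: [-0.1, 0.6, 0.5]
opening: 0.0919
```

move_arm(
  increments=[
    [-1,0.2,0.35,0],
  ],
)

```text
time: 6.28
tool_pos: [0.2666, 0.0886, 0.7977]
tool_rot: [0.199, 1.214, 0.341]
contact_force: [-1.0, 0.9, 0.0]
opening: 0.0918
```

```bash
python3 st.py
```

```text
[-0.159  0.104  0.036  0.368  2.657 -1.516] t 6.275 [0.2666 0.0886 0.7977]
[[ 0.329 -0.153  0.932]
 [ 0.117  0.986  0.12 ]
 [-0.937  0.069  0.342]]
```

move_arm(
  increments=[
    [-1,-0.3,0.37,0],
  ],
)

```text
time: 6.4
tool_pos: [0.2636, 0.0691, 0.8039]
tool_rot: [0.189, 1.186, 0.336]
contact_force: [0.4, -0.6, 0.3]
opening: 0.0918
```

move_arm(
  increments=[
    [-1,-0.3,0.4,0],
  ],
)

```text
time: 6.52
tool_pos: [0.2617, 0.0477, 0.8089]
tool_rot: [0.184, 1.161, 0.327]
contact_force: [-0.1, 0.3, 0.6]
opening: 0.0917
```

move_arm(
  increments=[
    [-1,-0.3,0.43,0],
  ],
)

```text
time: 6.65
tool_pos: [0.2579, 0.0277, 0.8136]
tool_rot: [0.178, 1.137, 0.319]
contact_force: [0.6, -0.5, 0.2]
opening: 0.0917
```

move_arm(
  increments=[
    [-1,-0.3,0.46,0],
  ],
)

```text
time: 6.78
tool_pos: [0.2521, 0.0088, 0.8176]
tool_rot: [0.171, 1.116, 0.311]
contact_force: [0.5, 0.6, -0.3]
opening: 0.0922
```

```bash
python3 st.py
```

```text
[-0.941  0.042  0.037  1.108  2.657 -1.561] t 6.775 [0.2521 0.0088 0.8176]
[[ 0.418 -0.156  0.895]
 [ 0.134  0.985  0.109]
 [-0.899  0.075  0.432]]
```

Tilt is now 26°, but the arm is near its vertical singularity (q1 −0.94). I'll come down and out, and get the rest of the tilt by reaching outward instead.

move_arm(
  increments=[
    [0.14,0,0.05,0],
    [0.28,0,0.1,0],
    [0.42,0,0.14,0],
    [0.56,0,0.18,0],
    [0.7,0,0.22,0],
  ],
)

```text
time: 7.4
tool_pos: [0.4265, 0.0515, 0.6282]
tool_rot: [0.174, 1.115, 0.313]
contact_force: [1.3, -0.8, 0.8]
opening: 0.0917
```

```bash
python3 st.py
```

```text
[-0.234 -0.099  1.036  0.237  1.802 -1.843] t 7.4 [0.4265 0.0515 0.6282]
[[ 0.418 -0.155  0.895]
 [ 0.135  0.985  0.108]
 [-0.898  0.076  0.433]]
```

move_arm(
  increments=[
    [0.01,-0.15,0.01,0],
    [0.01,-0.3,0.01,0],
    [0.01,-0.45,0.01,0],
    [0.02,-0.53,0.02,0],
  ],
)

```text
time: 7.9
tool_pos: [0.4698, -0.1591, 0.6088]
tool_rot: [0.178, 1.117, 0.313]
contact_force: [-0.4, -0.1, 0.3]
opening: 0.0921
```

move_arm(
  increments=[
    [0.06,-0.06,0.13,0],
    [0.12,-0.12,0.26,0],
    [0.18,-0.18,0.39,0],
    [0.24,-0.24,0.52,0],
    [0.3,-0.3,0.65,0],
  ],
)

```text
time: 8.52
tool_pos: [0.7213, -0.2126, 0.56]
tool_rot: [0.169, 1.099, 0.3]
contact_force: [0.3, -1.1, -0.5]
opening: 0.0918
```

```bash
python3 st.py
```

```text
[-0.533  0.723  0.045  0.381  2.013 -2.007] t 8.525 [ 0.7213 -0.2126  0.56  ]
[[ 0.434 -0.148  0.889]
 [ 0.134  0.986  0.098]
 [-0.891  0.077  0.448]]
```

move_arm(
  increments=[
    [0.33,-0.4,0.76,0],
  ],
)

```text
time: 8.65
tool_pos: [0.7544, -0.2193, 0.5447]
tool_rot: [0.118, 1.061, 0.249]
contact_force: [-0.5, -0.2, -0.3]
opening: 0.0918
```

move_arm(
  increments=[
    [0.33,-0.4,0.76,0],
  ],
)

```text
time: 8.78
tool_pos: [0.7859, -0.2268, 0.5241]
tool_rot: [0.09, 1.032, 0.216]
contact_force: [0.8, -0.1, 0.3]
opening: 0.0921
```

move_arm(
  increments=[
    [0.33,-0.4,0.76,0],
  ],
)

```text
time: 8.9
tool_pos: [0.8151, -0.2341, 0.5044]
tool_rot: [0.066, 1.001, 0.187]
contact_force: [-0.3, -0.4, 0.9]
opening: 0.0917
```

```bash
python3 st.py
```

```text
[-0.5    0.833  0.037  0.359  1.796 -2.026] t 8.9 [ 0.8151 -0.2341  0.5044]
[[ 0.53  -0.132  0.838]
 [ 0.1    0.991  0.092]
 [-0.842  0.035  0.538]]
```

Tilt is 32.6° along azimuth 10.7°, and the jaw axis is within 2° of level and about 1° of the cabinet's y. I'll move to a stand-off in front of the hasp.

move_arm(
  increments=[
    [-0.04,0.09,-0.1,0],
    [-0.08,0.18,-0.2,0],
    [-0.12,0.27,-0.3,0],
    [-0.16,0.36,-0.41,0],
    [-0.2,0.45,-0.52,0],
  ],
)

```text
time: 9.52
tool_pos: [0.6034, -0.1009, 0.4731]
tool_rot: [0.065, 1.001, 0.187]
contact_force: [0.2, 0.7, 1.0]
opening: 0.0919
```

```bash
python3 st.py
```

```text
[-0.465  0.131  1.276  0.349  1.281 -2.18 ] t 9.525 [ 0.6034 -0.1009  0.4731]
[[ 0.53  -0.131  0.838]
 [ 0.1    0.991  0.092]
 [-0.842  0.035  0.539]]
```

move_arm(
  increments=[
    [0.06,0.05,-0.12,0],
    [0.13,0.1,-0.24,0],
    [0.22,0.15,-0.36,0],
    [0.34,0.15,-0.45,0],
    [0.34,0.15,-0.45,0],
  ],
)

```text
time: 10.15
tool_pos: [0.5158, -0.0444, 0.2598]
tool_rot: [0.076, 1.009, 0.196]
contact_force: [-0.0, 0.1, 0.6]
opening: 0.092
```

```bash
python3 st.py
python3 - <<'E'
from h import *
import cv2
from cell import robot
s=robot.observe()
R=Ro.from_euler('xyz',s['tool_rot']).as_matrix();t=s['tool_pos']
for n in("side","wrist","top"): cv2.imwrite(f"pics/{n}2.png",robot.read_camera(n)[:,:,::-1])
P=robot.camera_params("wrist");M=P['tool_from_camera']
p=[.6217,.1415,.15]
def C(q): return Ro.from_euler('z',p[2]).apply(np.array(q)/1e3)+[p[0],p[1],0]
for q in((-93,-167,154),(-93,-123,154),(-80,-145,246),(-101,-145,207),(-70,-180,240),(-104,-145,35)):
    c=M[:3,:3].T@(R.T@(C(q)-t)-M[:3,3]);print(q,(P['fx']*c[0]/c[2]+P['cx']).round(1),(P['fy']*c[1]/c[2]+P['cy']).round(1))
E
```

```text
[-0.433  0.047  1.951  0.486  0.734 -2.421] t 10.15 [ 0.5158 -0.0444  0.2598]
[[ 0.522 -0.131  0.843]
 [ 0.104  0.991  0.09 ]
 [-0.847  0.041  0.531]]
(-93, -167, 154) 278.4 185.0
(-93, -123, 154) 329.9 182.8
(-80, -145, 246) 315.4 289.1
(-101, -145, 207) 311.1 226.3
(-70, -180, 240) 265.6 290.5
(-104, -145, 35) 294.6 99.6
```

View pics/wrist2.png

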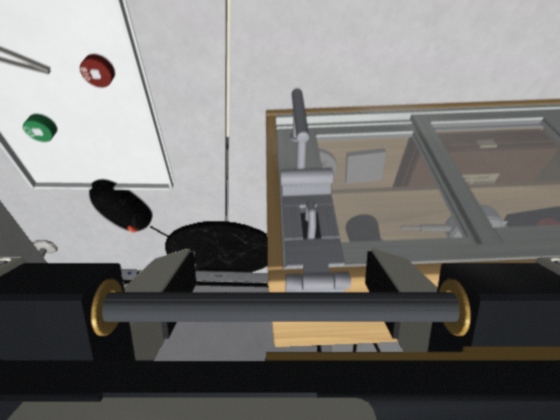

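View pics/side2.png

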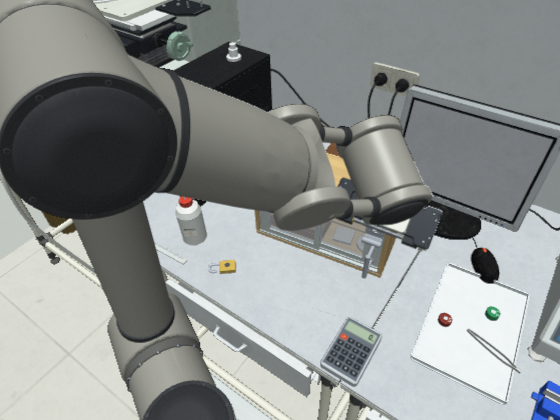

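In the wrist picture the curl runs from (281,182) to (333,180), within 3 px (~2–3 mm) of the prediction, and the bar's foot is at (297,93). The estimate holds. I'll line up sideways before going in.

move_arm(
  increments=[
    [0.03,0.055,-0.065,0],
    [0.03,0.055,-0.065,0],
    [0.03,0.055,-0.065,0],
  ],
)

```text
time: 10.68
tool_pos: [0.5025, -0.0265, 0.2428]
tool_rot: [0.06, 0.998, 0.183]
contact_force: [0.2, -0.2, 0.4]
opening: 0.0919
```

```bash
cat >> st.py <<'E'
p=[.6217,.1415,.15]
c=Ro.from_euler('z',-p[2]).apply(s['tool_pos']-[p[0],p[1],0]);print('cab TCP mm',(c*1e3).round(1),'F',s['contact_force'].round(1),'open',s['opening'])
import sys
if len(sys.argv)>3:
    T=np.array([float(v) for v in sys.argv[1:4]]);d=R.T@(T-s['tool_pos']);print('to',T,'norm',(d/.4).round(3))
E
python3 st.py .5537 -.0127 .1454
```

```text
[-0.4    0.031  2.027  0.511  0.655 -2.435] t 10.675 [ 0.5025 -0.0265  0.2428]
[[ 0.533 -0.132  0.836]
 [ 0.098  0.991  0.094]
 [-0.841  0.032  0.541]]
cab TCP mm [-142.9 -148.3  242.8] F [ 0.2 -0.2  0.4] open 0.09187227150730605
to [ 0.5537 -0.0127  0.1454] norm [ 0.276  0.009 -0.022]
```

move_arm(
  increments=[
    [0.07,0.01,-0.02,0],
    [0.14,0.01,-0.02,0],
    [0.2,0.01,-0.02,0],
    [0.24,0.01,-0.02,0],
    [0.24,0.01,-0.02,0],
  ],
)

```text
time: 11.3
tool_pos: [0.5455, -0.0132, 0.1554]
tool_rot: [0.064, 1.002, 0.187]
contact_force: [-0.1, 0.7, 0.2]
opening: 0.0917
```

```bash
python3 st.py .5537 -.0127 .1454
python3 - <<'E'
import cv2
from cell import robot
for n in("wrist","side"): cv2.imwrite(f"pics/{n}3.png",robot.read_camera(n)[:,:,::-1])
E
```

```text
[-0.321  0.246  2.066  0.712  0.413 -2.614] t 11.3 [ 0.5455 -0.0132  0.1554]
[[ 0.529 -0.132  0.838]
 [ 0.1    0.991  0.093]
 [-0.842  0.035  0.538]]
cab TCP mm [ -98.4 -141.6  155.4] F [-0.1  0.7  0.2] open 0.09173386372063126
to [ 0.5537 -0.0127  0.1454] norm [ 0.032 -0.002  0.004]
```

View pics/wrist3.png

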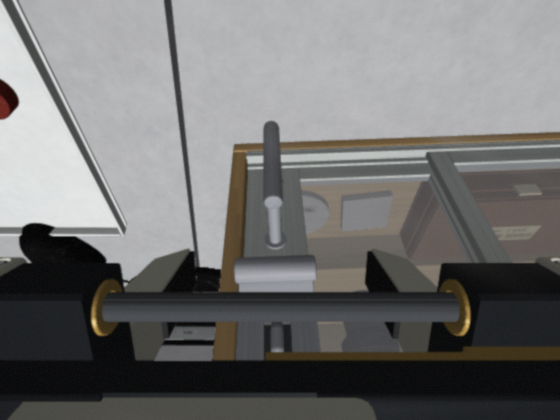

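View pics/side3.png

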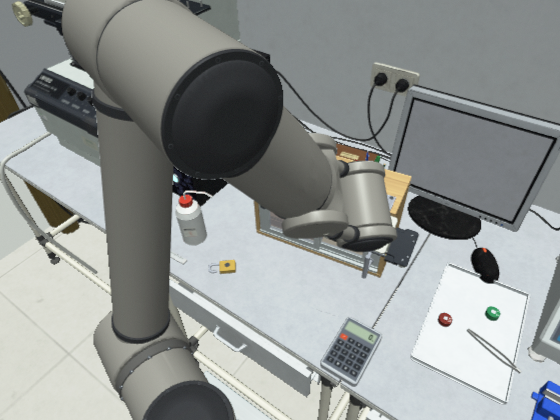

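move_arm(
  increments=[
    [0.02,-0.005,0.005,0],
    [0.037,-0.005,0.007,0],
    [0.037,-0.005,0.007,0],
  ],
)

```text
time: 11.78
tool_pos: [0.5545, -0.0128, 0.1435]
tool_rot: [0.065, 1.003, 0.188]
contact_force: [-0.6, -0.4, -0.4]
opening: 0.092
```

move_arm(
  increments=[
    [0,0,0,0],
    [0,0,0,0],
    [0,0,0,0],
    [0,0,0,0],
    [0,0,0,0],
  ],
  gripper=1,
  squeeze=12,
)

```text
time: 12.4
tool_pos: [0.5544, -0.013, 0.144]
tool_rot: [0.064, 1.003, 0.186]
contact_force: [0.4, -10.6, -4.0]
opening: 0.0464
```

```bash
python3 st.py
python3 - <<'E'
import cv2
from cell import robot
for n in("wrist",): cv2.imwrite(f"pics/{n}4.png",robot.read_camera(n)[:,:,::-1])
E
```

```text
[-0.313  0.281  2.058  0.747  0.389 -2.647] t 12.4 [ 0.5544 -0.013   0.144 ]
[[ 0.529 -0.132  0.838]
 [ 0.1    0.991  0.093]
 [-0.843  0.034  0.537]]
cab TCP mm [ -89.6 -142.7  144. ] F [  0.4 -10.6  -4. ] open 0.04636705280702453
```

View pics/wrist4.png

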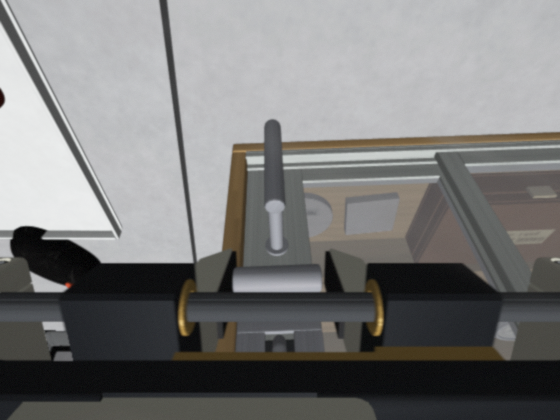

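move_arm(
  increments=[
    [0,-0.003,0,0],
    [0,-0.003,0,0],
    [0,-0.003,0,0],
  ],
)

```text
time: 12.82
tool_pos: [0.5546, -0.0144, 0.1438]
tool_rot: [0.063, 1.003, 0.185]
contact_force: [0.3, -5.7, -1.4]
opening: 0.044
```

Gripped at 44.0 mm, the curl's length. Now I'll compute the arc.

```bash
cat > arc.py <<'E'
from h import *
from cell import robot
import sys
s=robot.observe();R=Ro.from_euler('xyz',s['tool_rot']).as_matrix()
def c(a): 
    return np.array([-92*np.sin(a)-13*np.cos(a),0,-92*np.cos(a)+13*np.sin(a)])/1e3
cz=Ro.from_euler('z',.15)
# offset of commanded point relative to start a=0 at given TCP0
T0=np.array([.5546,-.0144,.1438])
cur=s['tool_pos'] if len(sys.argv)<4 else s['tool_pos']
b=cz.apply(s['tool_pos']-T0,inverse=True)+c(0);
print('cab rel hinge curl mm',(b*1e3).round(1),'radius',np.hypot(b[0],b[2])*1e3)
for a in np.linspace(float(sys.argv[1]),float(sys.argv[2]),int(sys.argv[3])):
    w=T0+cz.apply(c(a)-c(0)); print(round(a,2),(R.T@(w-s['tool_pos'])/.4).round(3))
E
python3 arc.py 0.2 1.4 5
```

```text
cab rel hinge curl mm [-13.  -0. -92.] radius 92.91951640987351
0.2 [-0.034 -0.    -0.032]
0.5 [-0.094 -0.    -0.066]
0.8 [-0.162  0.    -0.081]
1.1 [-0.231  0.002 -0.075]
1.4 [-0.295  0.004 -0.049]
```

move_arm(
  increments=[
    [-0.034,0,-0.032,0],
    [-0.094,0,-0.066,0],
    [-0.162,0,-0.081,0],
    [-0.231,0.002,-0.075,0],
    [-0.231,0.002,-0.075,0],
  ],
)

```text
time: 13.45
tool_pos: [0.4796, -0.0259, 0.2073]
tool_rot: [0.06, 1.001, 0.182]
contact_force: [-1.7, -6.9, -0.6]
opening: 0.044
```

```bash
python3 st.py;python3 arc.py 1.4 2.6 5
```

```text
[-0.426  0.04   2.134  0.609  0.569 -2.573] t 13.45 [ 0.4796 -0.0259  0.2073]
[[ 0.531 -0.132  0.837]
 [ 0.098  0.991  0.094]
 [-0.842  0.032  0.539]]
cab TCP mm [-165.5 -144.3  207.3] F [-1.7 -6.9 -0.6] open 0.043962149513227244
cab rel hinge curl mm [-88.9  -0.2 -28.5] radius 93.32916016759592
1.4 [-0.059  0.002  0.026]
1.7 [-0.113  0.005  0.07 ]
2.0 [-0.151  0.007  0.128]
2.3 [-0.17   0.01   0.195]
2.6 [-0.169  0.012  0.264]
```

move_arm(
  increments=[
    [-0.059,0.002,0.026,0],
    [-0.113,0.005,0.07,0],
    [-0.151,0.007,0.128,0],
    [-0.17,0.01,0.195,0],
    [-0.169,0.012,0.264,0],
  ],
)

```text
time: 14.08
tool_pos: [0.5326, -0.0179, 0.3214]
tool_rot: [0.06, 1.001, 0.183]
contact_force: [1.8, -6.2, -4.9]
opening: 0.0442
```

```bash
python3 st.py;python3 arc.py 2.6 4.1 6
```

```text
[-0.344  0.006  1.817  0.37   0.848 -2.218] t 14.075 [ 0.5326 -0.0179  0.3214]
[[ 0.53  -0.132  0.837]
 [ 0.098  0.991  0.094]
 [-0.842  0.032  0.538]]
cab TCP mm [-112.  -144.3  321.4] F [ 1.8 -6.2 -4.9] open 0.04420451913306472
cab rel hinge curl mm [-35.3  -0.2  85.6] radius 92.58193166638567
2.6 [-0.001  0.    -0.002]
2.9 [0.021 0.002 0.064]
3.2 [0.061 0.003 0.12 ]
3.5 [0.116 0.004 0.163]
3.8 [0.181 0.003 0.186]
4.1 [0.25  0.002 0.19 ]
```

move_arm(
  increments=[
    [0.021,0.002,0.064,0],
    [0.061,0.003,0.12,0],
    [0.116,0.004,0.163,0],
    [0.181,0.003,0.186,0],
    [0.23,0.002,0.19,0],
  ],
)

```text
time: 14.7
tool_pos: [0.6471, -0.0005, 0.2849]
tool_rot: [0.061, 0.997, 0.184]
contact_force: [4.9, -2.0, 2.7]
opening: 0.044
```

```bash
python3 st.py;python3 arc.py 4 4.3 4;  python3 - <<'E'
import cv2
from cell import robot
for n in("wrist",): cv2.imwrite(f"pics/{n}5.png",robot.read_camera(n)[:,:,::-1])
E
```

```text
[-0.228  0.25   1.634  0.325  0.749 -2.103] t 14.7 [ 6.471e-01 -5.000e-04  2.849e-01]
[[ 0.534 -0.132  0.835]
 [ 0.099  0.991  0.093]
 [-0.84   0.033  0.542]]
cab TCP mm [   3.9 -144.2  284.9] F [ 4.9 -2.   2.7] open 0.04395084404803518
cab rel hinge curl mm [80.5 -0.1 49.1] radius 94.32579678297661
4.0 [-0.006  0.    -0.003]
4.1 [ 0.017 -0.    -0.005]
4.2 [ 0.04  -0.001 -0.008]
4.3 [ 0.063 -0.001 -0.014]
```

View pics/wrist5.png

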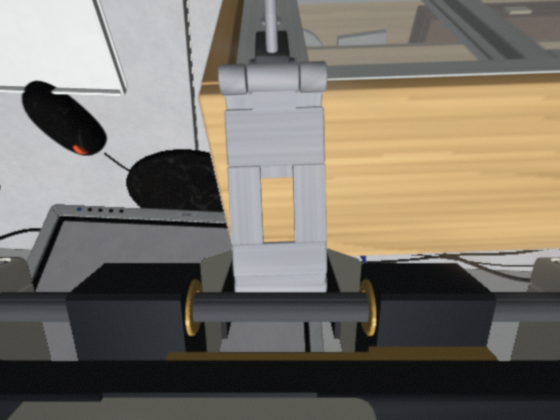

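The leaf is over the top at about 4.0 rad, its slot at (278,208) showing the wood. I'll lower it a little further, release, and withdraw.

move_arm(
  increments=[
    [0.017,0,-0.005,0],
    [0.04,0,-0.008,0],
    [0.052,0,-0.01,0],
  ],
)

```text
time: 15.12
tool_pos: [0.6546, 0.0008, 0.2656]
tool_rot: [0.06, 0.996, 0.183]
contact_force: [7.6, -2.0, 3.4]
opening: 0.0436
```

move_arm(
  increments=[
    [0,0,0,0],
    [0,0,0,0],
    [0,0,0,0],
  ],
  gripper=0,
)

```text
time: 15.5
tool_pos: [0.6519, 0.0017, 0.2628]
tool_rot: [0.066, 1.004, 0.189]
contact_force: [-0.2, 0.0, -0.4]
opening: 0.0695
```

move_arm(
  increments=[
    [-0.1,0,0,0],
    [-0.25,0,0,0],
    [-0.4,0,0,0],
    [-0.4,0,0,0],
  ],
)

```text
time: 16.0
tool_pos: [0.5676, -0.0151, 0.4038]
tool_rot: [0.057, 0.994, 0.18]
contact_force: [-0.0, 0.0, -0.7]
opening: 0.0918
```

```bash
python3 st.py;  python3 - <<'E'
import cv2
from cell import robot
for n in("wrist","side"): cv2.imwrite(f"pics/{n}6.png",robot.read_camera(n)[:,:,::-1])
E
```

```text
[-0.308  0.028  1.574  0.301  1.038 -2.089] t 16.0 [ 0.5676 -0.0151  0.4038]
[[ 0.536 -0.132  0.834]
 [ 0.097  0.991  0.094]
 [-0.838  0.031  0.544]]
cab TCP mm [ -76.9 -146.7  403.8] F [-0.   0.  -0.7] open 0.09180951633613417
```

View pics/wrist6.png

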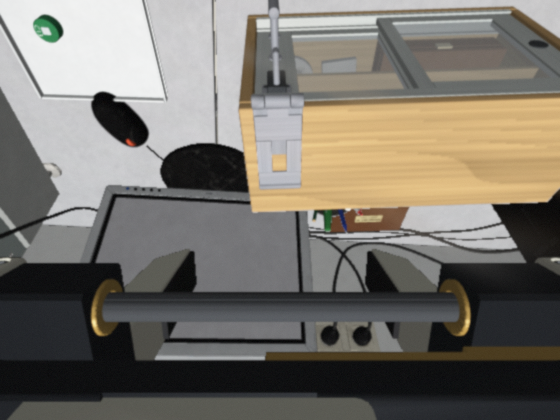

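The hasp lies back on the cabinet's top: leaf at (278,145), curl end near (280,185). Next is the door bar.

```bash
python3 st.py .47 -.03 .30|tail -1; python3 st.py .49 -.025 .17|tail -1
```

```text
to [ 0.47 -0.03  0.3 ] norm [ 0.074 -0.014 -0.34 ]
to [ 0.49  -0.025  0.17 ] norm [ 0.376 -0.02  -0.471]
```

move_arm(
  increments=[
    [0.02,-0.01,-0.15,0],
    [0.07,-0.01,-0.29,0],
    [0.15,-0.01,-0.37,0],
    [0.27,-0.02,-0.43,0],
    [0.37,-0.02,-0.47,0],
  ],
)

```text
time: 16.73
tool_pos: [0.488, -0.025, 0.1686]
tool_rot: [0.068, 1.007, 0.189]
contact_force: [0.8, 1.3, 0.8]
opening: 0.0917
```

```bash
sleep 0; python3 st.py .5474 -.0151 .079;python3 - <<'E'
import cv2
from cell import robot
for n in("wrist","side"): cv2.imwrite(f"pics/{n}7.png",robot.read_camera(n)[:,:,::-1])
E
```

```text
[-0.412  0.128  2.171  0.731  0.469 -2.702] t 16.725 [ 0.488  -0.025   0.1686]
[[ 0.525 -0.131  0.841]
 [ 0.1    0.991  0.092]
 [-0.845  0.036  0.533]]
cab TCP mm [-157.1 -144.6  168.6] F [0.8 1.3 0.8] open 0.0916815106094769
to [ 0.5474 -0.0151  0.079 ] norm [ 0.27  -0.003  0.008]
```

View pics/wrist7.png

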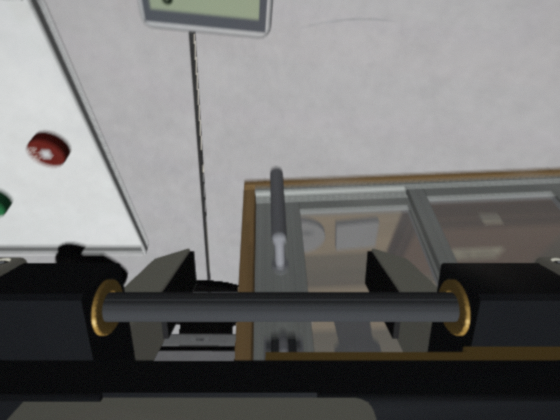

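The bar is centred between the fingers: top end (279,238), foot (277,172), finger centre column ~280. Going in.

move_arm(
  increments=[
    [0.07,-0.003,0.005,0],
    [0.14,-0.003,0.008,0],
    [0.21,-0.003,0.008,0],
    [0.26,-0.003,0.008,0],
    [0.26,-0.003,0.008,0],
  ],
)

```text
time: 17.45
tool_pos: [0.5483, -0.015, 0.0868]
tool_rot: [0.068, 1.005, 0.191]
contact_force: [0.4, -0.3, 0.7]
opening: 0.0919
```

```bash
python3 st.py .5474 -.0151 .079;python3 - <<'E'
import cv2
from cell import robot
for n in("wrist","side"): cv2.imwrite(f"pics/{n}8.png",robot.read_camera(n)[:,:,::-1])
E
```

```text
[-0.324  0.391  2.129  1.169  0.291 -3.101] t 17.45 [ 0.5483 -0.015   0.0868]
[[ 0.526 -0.133  0.84 ]
 [ 0.102  0.99   0.093]
 [-0.844  0.036  0.535]]
cab TCP mm [ -96.  -143.7   86.8] F [ 0.4 -0.3  0.7] open 0.09191086974943322
to [ 0.5474 -0.0151  0.079 ] norm [ 0.015 -0.001 -0.012]
```

View pics/wrist8.png

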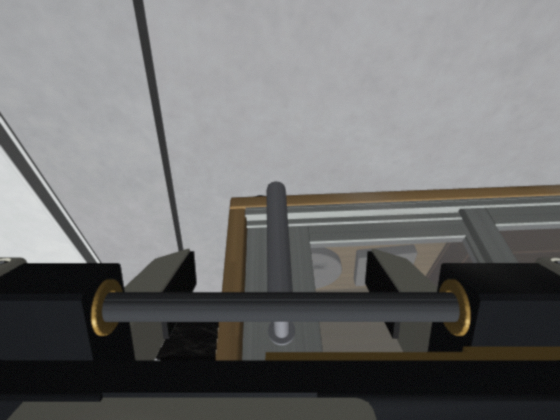

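View pics/side8.png

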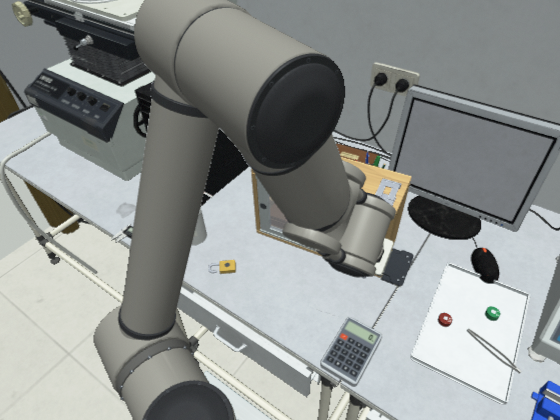

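move_arm(
  increments=[
    [0,0,0,0],
    [0,0,0,0],
    [0,0,0,0],
    [0,0,0,0],
    [0,0,0,0],
  ],
  gripper=1,
  squeeze=20,
)

```text
time: 18.18
tool_pos: [0.5478, -0.0156, 0.087]
tool_rot: [0.065, 1.005, 0.187]
contact_force: [-0.3, 0.0, -0.4]
opening: 0.0464
```

move_arm(
  increments=[
    [0,0,0,0],
    [0,0,0,0],
  ],
)

```text
time: 18.42
tool_pos: [0.5478, -0.0156, 0.087]
tool_rot: [0.065, 1.005, 0.187]
contact_force: [-0.3, -0.0, 0.1]
opening: 0.0261
```

```bash
python3 st.py
python3 - <<'E'
from h import *
from cell import robot
s=robot.observe();R=Ro.from_euler('xyz',s['tool_rot']).as_matrix()
print(R.T@Ro.from_euler('z',.15).apply([0,.126,0])/.4)
E
```

```text
[-0.325  0.39   2.131  1.171  0.289 -3.105] t 18.425 [ 0.5478 -0.0156  0.087 ]
[[ 0.527 -0.132  0.84 ]
 [ 0.1    0.991  0.093]
 [-0.844  0.035  0.535]]
cab TCP mm [ -96.5 -144.3   87. ] F [-0.3 -0.   0.1] open 0.026080265520901164
[ 0.00626384  0.31476005 -0.01057715]
```

move_arm(
  increments=[
    [0,0,0,0],
    [0,0,0,0],
    [0,0,0,0],
  ],
)

```text
time: 18.8
tool_pos: [0.5478, -0.0157, 0.087]
tool_rot: [0.064, 1.005, 0.187]
contact_force: [-0.0, 0.8, -1.5]
opening: 0.011
```

Gripped on the bar (11–12 mm). Sliding left.

move_arm(
  increments=[
    [0,0.03,-0.001,0],
    [0.001,0.07,-0.002,0],
    [0.002,0.11,-0.004,0],
    [0.003,0.15,-0.005,0],
    [0.004,0.18,-0.006,0],
  ],
)

```text
time: 19.42
tool_pos: [0.5371, 0.0454, 0.0992]
tool_rot: [0.126, 1.028, 0.258]
contact_force: [6.2, -1.1, -29.0]
opening: 0.0114
```

```bash
python3 st.py
```

```text
[-0.194  0.348  2.128  0.941  0.283 -2.761] t 19.425 [0.5371 0.0454 0.0992]
[[ 0.499 -0.149  0.854]
 [ 0.132  0.987  0.095]
 [-0.857  0.065  0.512]]
cab TCP mm [-98.  -82.4  99.2] F [  6.2  -1.1 -29. ] open 0.011406311456568225
```

move_arm(
  increments=[
    [0,0,0,0],
    [0,0,0,0],
  ],
  squeeze=5,
)

```text
time: 19.68
tool_pos: [0.5394, 0.0448, 0.1026]
tool_rot: [0.122, 1.021, 0.254]
contact_force: [-3.6, 0.9, -6.7]
opening: 0.012
```

```bash
python3 st.py;python3 - <<'E'
import cv2
from cell import robot
for n in("wrist","top"): cv2.imwrite(f"pics/{n}9.png",robot.read_camera(n)[:,:,::-1])
E
```

```text
[-0.195  0.343  2.125  0.946  0.284 -2.765] t 19.675 [0.5394 0.0448 0.1026]
[[ 0.506 -0.149  0.85 ]
 [ 0.131  0.987  0.095]
 [-0.853  0.064  0.519]]
cab TCP mm [-95.8 -83.3 102.6] F [-3.6  0.9 -6.7] open 0.011974635260760778
```

View pics/wrist9.png

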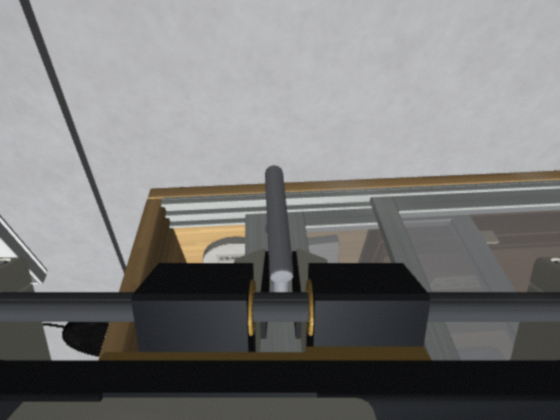

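move_arm(
  increments=[
    [0.02,0.03,-0.01,0],
    [0.03,0.06,-0.015,0],
    [0.034,0.09,-0.02,0],
  ],
)

```text
time: 20.15
tool_pos: [0.5395, 0.0727, 0.103]
tool_rot: [0.155, 1.03, 0.292]
contact_force: [0.6, -1.3, -9.4]
opening: 0.0119
```

```bash
python3 st.py
```

```text
[-0.134  0.346  2.11   0.869  0.282 -2.635] t 20.15 [0.5395 0.0727 0.103 ]
[[ 0.493 -0.158  0.856]
 [ 0.148  0.984  0.096]
 [-0.857  0.079  0.508]]
cab TCP mm [-91.6 -55.7 103. ] F [ 0.6 -1.3 -9.4] open 0.011918154443232081
```

move_arm(
  increments=[
    [0.005,0.03,-0.01,0],
    [0.01,0.06,-0.015,0],
    [0.01,0.09,-0.023,0],
    [0.01,0.1,-0.023,0],
  ],
)

```text
time: 20.65
tool_pos: [0.5307, 0.1075, 0.1093]
tool_rot: [0.181, 1.042, 0.324]
contact_force: [2.7, -1.8, -8.0]
opening: 0.013
```

```bash
python3 st.py
```

```text
[-0.053  0.328  2.104  0.73   0.282 -2.429] t 20.65 [0.5307 0.1075 0.1093]
[[ 0.478 -0.166  0.863]
 [ 0.161  0.982  0.1  ]
 [-0.864  0.091  0.496]]
cab TCP mm [-95.1 -20.  109.3] F [ 2.7 -1.8 -8. ] open 0.01302179336627813
```

move_arm(
  increments=[
    [0.012,0.015,-0.012,0],
    [0.012,0.02,-0.012,0],
    [0.012,0.02,-0.012,0],
  ],
  squeeze=8,
)

```text
time: 21.02
tool_pos: [0.5305, 0.1121, 0.109]
tool_rot: [0.188, 1.044, 0.33]
contact_force: [3.4, -15.9, 2.0]
opening: 0.0195
```

```bash
python3 st.py;python3 - <<'E'
import cv2
from cell import robot
for n in("wrist","top"): cv2.imwrite(f"pics/{n}10.png",robot.read_camera(n)[:,:,::-1])
E
```

```text
[-0.043  0.329  2.101  0.719  0.282 -2.408] t 21.025 [0.5305 0.1121 0.109 ]
[[ 0.476 -0.166  0.864]
 [ 0.163  0.982  0.098]
 [-0.864  0.094  0.494]]
cab TCP mm [-94.6 -15.4 109. ] F [  3.4 -15.9   2. ] open 0.019487740841068087
```

View pics/wrist10.png

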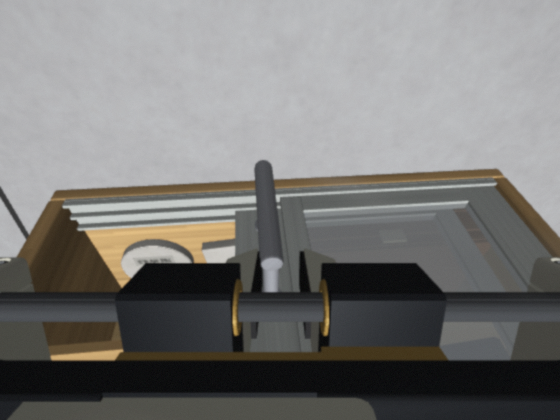

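The tool met −16 N in y and the jaws were forced open, so the door is against its stop. Releasing and backing off.

move_arm(
  increments=[
    [0,0,0,0],
    [0,0,0,0],
    [0,0,0,0],
    [0,0,0,0],
  ],
  gripper=0,
)

```text
time: 21.62
tool_pos: [0.5275, 0.1145, 0.1067]
tool_rot: [0.195, 1.049, 0.34]
contact_force: [0.1, -0.2, 0.5]
opening: 0.0549
```

move_arm(
  increments=[
    [-0.08,0,-0.02,0],
    [-0.18,0,-0.05,0],
    [-0.3,0,-0.08,0],
    [-0.42,0,-0.1,0],
    [-0.55,0,-0.1,0],
  ],
)

```text
time: 22.25
tool_pos: [0.3878, 0.074, 0.2786]
tool_rot: [0.195, 1.051, 0.34]
contact_force: [2.0, -0.6, 0.4]
opening: 0.0916
```

```bash
python3 st.py;python3 - <<'E'
import cv2
from cell import robot
for n in("wrist","side","top"): cv2.imwrite(f"pics/{n}11.png",robot.read_camera(n)[:,:,::-1])
E
```

```text
[-0.236 -0.24   2.12   0.369  0.848 -2.139] t 22.25 [0.3878 0.074  0.2786]
[[ 0.469 -0.168  0.867]
 [ 0.166  0.981  0.101]
 [-0.868  0.096  0.488]]
cab TCP mm [-241.4  -31.8  278.6] F [ 2.  -0.6  0.4] open 0.09164187023102138
```

View pics/wrist11.png

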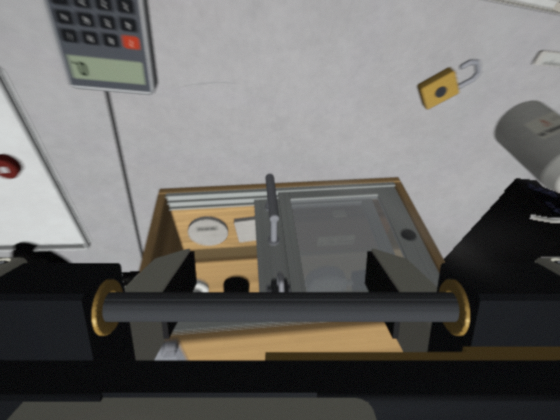

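View pics/side11.png

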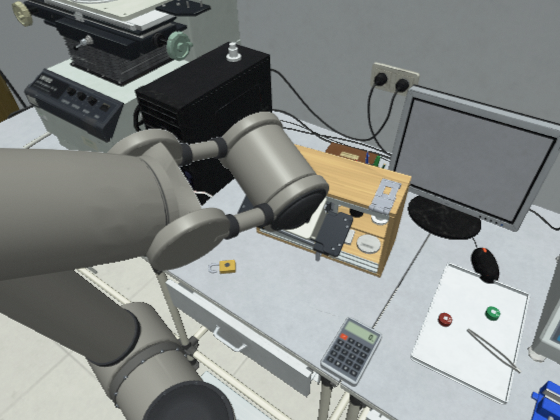

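View pics/top11.png

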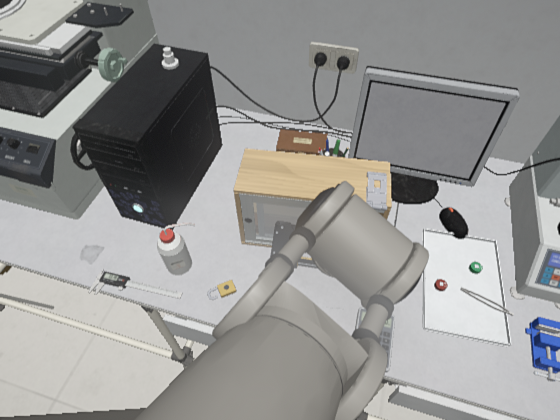

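The padlock, at (437,90) in the wrist view, and the bottle look undisturbed, and the hasp lies on top. I'll back off further for a clear measurement of both doors.

move_arm(
  increments=[
    [-0.12,0.15,0,0],
    [-0.24,0.3,0,0],
    [-0.36,0.45,0,0],
    [-0.48,0.55,0,0],
    [-0.48,0.55,0,0],
  ],
)

```text
time: 23.02
tool_pos: [0.2611, 0.2601, 0.4662]
tool_rot: [0.196, 1.049, 0.343]
contact_force: [0.8, 0.7, -0.8]
opening: 0.092
```

```bash
python3 st.py;python3 - <<'E'
from h import *
import cv2
from cell import robot
p=[.6217,.1415,.15]
def C(q): return Ro.from_euler('z',p[2]).apply(np.array(q)/1e3)+[p[0],p[1],0]
for n,o,sz,sc in(('side',(235,130),(200,160),3.75),('top',(220,130),(200,150),4)):
    a=robot.read_camera(n)[:,:,::-1].copy();P=robot.camera_params(n)
    cv2.imwrite(f"pics/{n}12.png",a)
    a=cv2.resize(a[o[1]:o[1]+sz[1],o[0]:o[0]+sz[0]],None,fx=sc,fy=sc,interpolation=cv2.INTER_CUBIC)
    q=(proj(P,[C((-104,-21,35)),C((-104,-21,115))])-o+.5)*sc-.5;print(n,q)
    cv2.imwrite(f"pics/{n}12c.png",a)
E
```

```text
[ 0.744 -0.318  1.666 -0.202  1.312 -0.97 ] t 23.025 [0.2611 0.2601 0.4662]
[[ 0.469 -0.171  0.866]
 [ 0.167  0.98   0.103]
 [-0.867  0.097  0.489]]
cab TCP mm [-338.8  171.1  466.2] F [ 0.8  0.7 -0.8] open 0.0919776155980552
side [[311.28538167 484.83512982]
 [316.47312169 407.45855461]]
top [[372.58328739 511.38737836]
 [381.1340789  444.52433258]]
```

View pics/side12c.png

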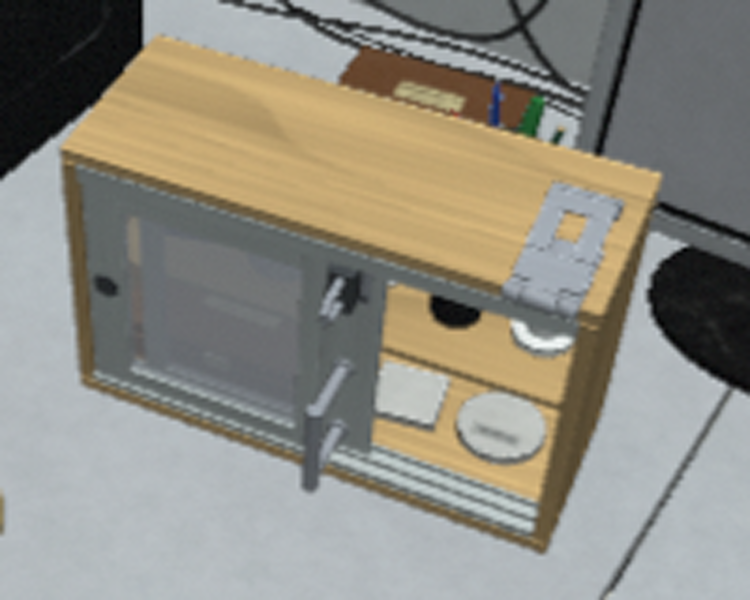

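View pics/top12c.png

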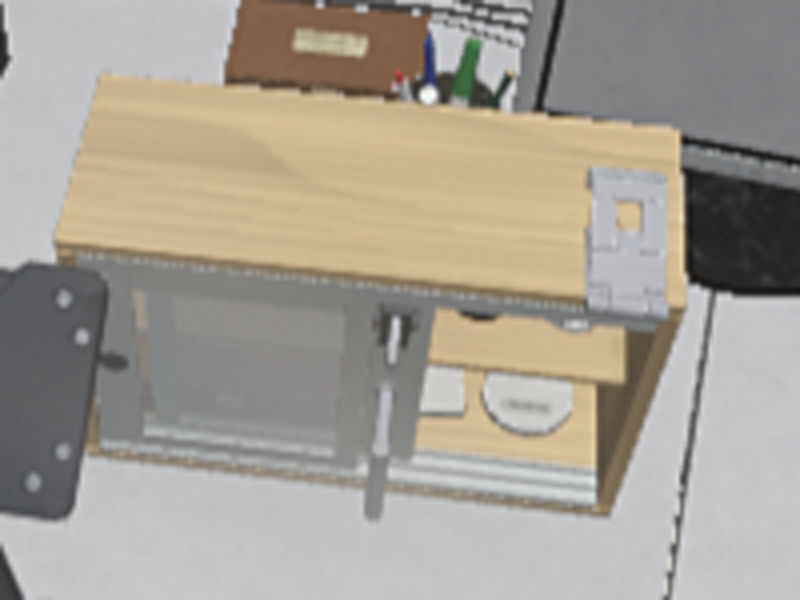

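View pics/top12.png

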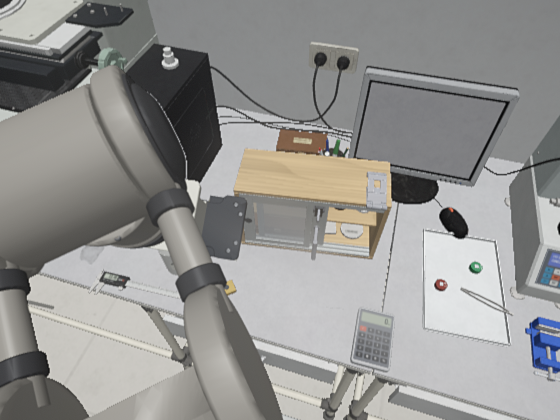

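View pics/side12.png

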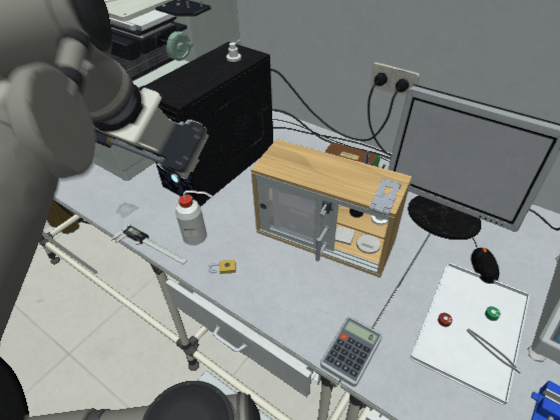

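The bottle at (190,220) and the padlock at (222,267) are where they were at the start. The hasp is back on the top, and the bar's foot matches the position for a fully open door to within about 1 px. The hand is clear of everything.

```bash
python3 -c "
from cell import robot
print(robot.hand_in())"
```

```text
the job is handed in; nothing more can be done
None
```

The right half of the cabinet is open. The hasp lies back on the cabinet's top, and the right-hand door is slid left against its stop behind the left-hand one. I handed the job in at about 23 s of the 54 s allowed.

**How it was done:** The moves only allow a twist about the tool's own axis. To get the 32° tilt I drove the arm against its joint and reach limits. I then pinched the curl by its ends, swung it over in an arc to about 4.2 rad and let go. After that I gripped the bar and slid the door left.

**Last checks:**
- **Door:** The final push met about 16 N in y and forced the jaws open, so the door was at its stop. The bar's foot sits sideways where a 124 mm opening would put it, to within about 1 mm. It reads 1–2 px low, as all my cabinet fits did.
- **Hasp:** It lies flat on the top in both the side and top views.
- **Left door, bottle and padlock:** The left door's finger pull, the bottle and the padlock look unmoved from the first pictures. The last side view also shows the hand clear of everything.

**What did not go to plan:** During the slide the wrist joint reached its lower limit. The hand rose about 16 mm up the bar, with a pull of up to 29 N, and finished on the bar's upper end. I eased the grip and the door still reached its stop.

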